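# Prime the flushing unit and set its self-closing wheel valve

### The arm

A 7-joint arm with a two-finger parallel gripper is mounted at the origin on a cart in front of the work surface, level with it; the furniture and walls round the work are solid. World frame = base frame: x ahead of the robot, y to its left, z up, the work surface at z = 0. Lengths are in m, angles in rad, forces in N, time in s.
With the tool pointing down it reaches from about 0.4 to 0.85 m from the base axis. Payload 10.4 kg.
Tool frame: the origin (TCP) lies on the centre line of the jaws, within the pads' length; the fingertips stand 11 mm ahead of it and the grasp point (between the pads) lies 8 mm behind it; z points along the fingers, y is the line along which they close (so a half turn about z gives the same grasp; the last joint's range is limited). The gripper opens to 87 mm and grips with 3 to 60 N. Pads are 19 mm wide; open, the fingers measure 117 mm over their backs; the gripper's body (75 mm by 190 mm) begins 51 mm behind the grasp point.
Start: joints at [-1.2, 0.332, -0.065, 1.46, 0.022, 1.35, -0.088], TCP at [0.24, 0.577, 0.234] pointing down, gripper open.
Joint ranges: [-2.6, 2.6], [-0.5, 2.12], [-1.47, 1.34], [0.16, 2.42], [-1.27, 4.41], [0.06, 2.06], [-2.6, 2.6]. Speed limits (rad/s): [2.22, 2.22, 2.79, 2.79, 3.14, 3.14, 3.14].

### API

Orientations are given as a unit quaternion [x, y, z, w].
In Python, from bench import r gives the robot as it stands.
- The arm moves only by the shell command python3 -m pendant 'ROWS' [OPENING] [FORCE]. ROWS is JSON, a list of rows, each a list of 4 numbers: the shift along the tool's x, y, z in m, then the turn about the tool's z in rad. A call has 1 to 8 rows; each row shifts and turns the commanded pose from where the row before left it, along the tool's axes as they then stand; what a row does not reach is not made up. A row lasts 1/12 s, in which the tool goes at most 41.7 mm and 7.16 degrees, less where a joint would pass 70% of its speed; a pose out of reach is approached as far as the arm can. A call with a gripper value outside its range is refused whole. OPENING is the opening, from 0 (shut) to 1 (fully open), set as the call begins (- or left out, the last holds). The fingers move at their own pace and stop on an object; FORCE is the grip in N (left out, the last holds). Time passes only in rows, so rows that do not move let the fingers close. It gives the time, the measured TCP pose, the force, the opening and the grip force at its end, in the units of the state.
- r.read_state(): the state, without advancing time (a new reading comes with each control period).
- r.camera(name): name is "scene" or "top"; returns a dict with "img" (480x640x3 uint8, red, green, blue), "camera_matrix" (3x3 intrinsics, pixels), "dist_coeffs" ([k1, k2, p1, p2, k3] as OpenCV has them; the pictures are not rectified), "xyz" and "attitude" of the camera in the world. Camera axes: x right, y down, z forward; pixel columns grow to the right and rows downward; lengths in m; the calibration is good to about 2 mm. A picture is of the moment at which its call begins. There is no depth.
- r.close_job(): hands the job in; it is judged then, once.
Trained networks look in the newest picture that a camera, given by its name, has taken for a name from the list of things; names that differ only in an ending like _2 or _b are one class to them, and where a whole thing is asked for, a point or a joint stands for the part that bears it (a point fixed in the world has none). Each returns a list of dicts, best first, with "score" (0 to 1); they miss things now and then, are a little off and sometimes report something else, mostly with a low value. They report only what shows in the picture. A call takes as long as a camera call.
- r.outline_of(thing, camera): "mask" (480x640 bool, what is visible of it) and "bbox" ([centre column, centre row, width, height] in pixels, round what is visible of it).
The state is a dict: "time": time; "joint_positions": joint angles; "joint_vel": joint speeds; "joint_torque": joint torques, N m; "ee_pos": TCP position; "eef_rot": TCP orientation; "ft_force": force on the tool from outside, world axes, zero at the start; "torque": the same for the moment, N m; "width": finger opening in m; "grip_force": force on a finger pad.
Only numpy, scipy, OpenCV 4.12 (cv2) and the standard library are available. Lean on these libraries where they do the work, as an engineer would, in place of code of your own. Each camera call takes 0.05 s, during which the arm holds its last target. There are 200 camera calls.

### The job

Get the instrument flushing unit on the front trolley ready: first swing its yellow-knobbed sprung priming lever counter-clockwise all the way to its stop and let it spring back. Then, by the upright black handle on the red valve wheel, turn the wheel clockwise until the valve is closed on its stop, and open it again counter-clockwise by exactly two full turns. Finish still gripping the black handle and holding the wheel still there, because the sprung valve winds itself shut when let go; leave the small things standing around the unit where they are.

Things in the scene. Friction and masses are not known exactly. Their poses are not given: they have to be found in the camera images.
- flow_valve (a joint): Turn of the red valve wheel, rad: 0 = closed on its stop, grows counter-clockwise seen from above (opening), 6.283 per turn; end of travel 18.85 (three turns). It starts 1.0 to 4.5 rad open. Its axis is vertical. A spring always pulls it towards closed, about 0.008 N m per rad open, against friction of 0.05 N m: let go, it stays when under about one turn (6.2 rad) open, and winds back to about one turn from further. Turning it takes 1 to 5 N at the handle.
- valve_axis (a point): Centre of the valve wheel, on its vertical axis in the mid-plane of the rim, 96 mm above the trolley top; fixed, with the unit's yaw. Rim: 112 mm outer diameter, 12 mm thick, three spokes. The handle stands 50 mm from this axis; with the valve closed it lies in the -x direction of this frame (towards the robot), and at joint value q that direction turned counter-clockwise by q.
- handle_center (a point): Centre (half-way up) of the upright black handle on the wheel's rim, a 19 mm thick, 48 mm tall round sleeve (24 mm up and down from this point, which is 130 mm above the trolley top) that turns freely on its pin, so that a gripper that holds it can be led round in a circle of 50 mm radius without turning the wrist. Nothing stands above it.
- handle: The same black handle as a body; origin at the middle of its underside, z up; its yaw means nothing as the sleeve spins freely.
- prime_lever (a joint): Swing of the sprung priming lever, rad: 0 = at rest, grows counter-clockwise seen from above, 1.2 = at its stop; the spring brings it back to 0 when let go. Pushing the knob takes about 1 N at rest, rising to about 3.5 N at the stop.
- lever_pivot (a point): Pivot of the priming lever, on top of the blue post, 80 mm above the trolley top; fixed, with the unit's yaw. The lever's vertical axis passes through it. At rest the lever points to the -x direction of this frame turned 0.3 rad counter-clockwise seen from above.
- lever_knob (a point): Centre of the upright round yellow knob at the lever's end, 17 mm thick, 34 mm tall (17 mm up and down from this point, which is 97 mm above the trolley top), 50 mm from lever_pivot.
- flush_unit: The flushing unit, fixed to the trolley top: white base plate 110 x 190 mm (15 mm high), x forward from the robot at yaw 0, origin at the middle of its underside. The valve axis is at (5, 40) mm and the blue lever post (48 mm thick, 74 mm high) at (-5, -60) mm in this frame.
- vial_1: Bystander: glass vial with dark cap, 29 mm thick, 74 mm high; origin at its underside, as for all bystanders.
- vial_2: Bystander: a second such vial.
- dropper_1: Bystander: small white drop bottle, 29 mm thick, 86 mm high; the vials and it stand behind or to the left of the unit.
- ointment_jar: Bystander: blue jar, 36 mm thick, 53 mm high, behind the unit.
- gauze_pack_1: Bystander: flat gauze pack, 86 x 59 x 13 mm, at the right edge.
- tape_roll: Bystander: roll of tape lying flat, 69 mm across, 25 mm high, at the right edge.

How it is judged:
By the outcome, as a careful person would: the job done as asked, in the order asked, and still so for the second after the job is handed in, while the arm keeps its last pose, push and grip.
It also fails if it takes over 72 s, if anything falls off the work surface, if the arm or the gripper's body presses on something with over 40 N, if the wrist force passes 120 N, or if a joint passes its speed limit or range.

## Working session

There is one attempt and no reset: what is moved stays moved. The work goes in short steps, Python scripts to look and compute and a shell command to move; the robot and the scene stay as the last step left them, time stands still between calls to the robot, and variables do not carry over. Pictures are saved under pics/ and viewed, at most 10 in all, crops included, and the job is handed in when it is done.

```bash
mkdir -p pics
cat > h.py <<'E'
import numpy as np,cv2
from scipy.spatial.transform import Rotation as R
from bench import r
def ray(c,uv):
    p=cv2.undistortPoints(np.array([[uv]],float),np.array(c["camera_matrix"]),np.array(c["dist_coeffs"]))[0,0]
    a=np.array(c["attitude"]); M=R.from_quat(a).as_matrix() if a.size==4 else a.reshape(3,3)
    return np.array(c["xyz"]),M@np.array([p[0],p[1],1])
def atz(c,uv,z):
    o,d=ray(c,uv); return o+d*(z-o[2])/d[2]
def px(c,P):
    a=np.array(c["attitude"]); M=R.from_quat(a).as_matrix() if a.size==4 else a.reshape(3,3)
    P=np.atleast_2d(P); return cv2.projectPoints(((P-np.array(c["xyz"]))@M)[:,None],np.zeros(3),np.zeros(3),np.array(c["camera_matrix"]),np.array(c["dist_coeffs"]))[0][:,0]
E
python3 - <<'E'
from h import *
s=r.read_state();print(s)
for n in("scene","top"):
    c=r.camera(n);cv2.imwrite(f"pics/{n}0.png",c["img"][:,:,::-1]);print(n,c["xyz"],c["attitude"],c["camera_matrix"][0][0])
    for t,z in(("handle",.13),("lever_knob",.097),("prime_lever",.09),("flow_valve",.096),("flush_unit",.015),("vial_1",.06),("dropper_1",.06),("ointment_jar",.04)):
        for o in r.outline_of(t,n)[:3]:
            m=o["mask"];v,u=np.nonzero(m);print(t,round(o["score"],2),np.round(o["bbox"]),np.round(atz(c,(u.mean(),v.mean()),z),3))
E
```

```text
{'time': 0.0, 'joint_positions': array([-1.1995889 ,  0.33288355, -0.06471021,  1.46096652,  0.02164017,
        1.34988994, -0.08849219]), 'joint_vel': array([-9.95641243e-04, -4.38828291e-04, -3.56565090e-04, -6.54129748e-05,
        1.77363701e-03,  2.23609201e-03, -3.92833071e-04]), 'joint_torque': array([ 3.30140901e-04, -6.23249388e+01,  2.48325843e-02, -3.89893556e+01,
       -6.12567225e-02,  3.97675973e-02,  1.36249951e-04]), 'ee_pos': array([0.23968312, 0.57680338, 0.23273464]), 'eef_rot': array([ 1.95610322e-01,  9.80681435e-01, -7.19575096e-04, -9.07886645e-05]), 'ft_force': array([0.62547348, 0.06774878, 0.25521082]), 'torque': array([ 0.02175316, -0.04576533,  0.04530723]), 'grip_force': 0.0, 'width': 0.08704625396182342}
scene [ 0.20029762 -0.67610647  0.51800141] [ 0.82622757 -0.1845006   0.11095951 -0.5205723 ] 581.6849525862914
handle 0.68 [305. 218.  10.  28.] [0.568 0.151 0.13 ]
lever_knob 0.75 [324. 277.  24.  25.] [0.533 0.016 0.097]
lever_knob 0.17 [303. 268. 125. 127.] [0.496 0.015 0.097]
prime_lever 0.66 [326. 275.  24.  26.] [0.539 0.027 0.09 ]
flow_valve 0.
[... 368 characters left out ...]
818] [ 0.71555408 -0.69701372  0.02850774 -0.03662724] 538.6354494982397
handle 0.33 [203. 303.  23.  12.] [0.431 0.286 0.13 ]
lever_knob 0.7 [354. 240.  34.  29.] [0.545 0.039 0.097]
prime_lever 0.78 [352. 240.  30.  33.] [0.547 0.04  0.09 ]
flow_valve 0.58 [290. 250.  66.  71.] [0.523 0.146 0.096]
flush_unit 0.7 [247. 184.  17.  18.] [0.657 0.237 0.015]
flush_unit 0.56 [313. 250. 114.  98.] [0.537 0.113 0.015]
vial_1 0.74 [321. 165.  13.  17.] [0.688 0.095 0.06 ]
vial_1 0.56 [196. 259.  23.  18.] [0.51  0.315 0.06 ]
dropper_1 0.65 [202. 302.  23.  12.] [0.429 0.301 0.06 ]
ointment_jar 0.88 [245. 183.  16.  24.] [0.653 0.235 0.04 ]
ointment_jar 0.35 [196. 259.  21.  16.] [0.511 0.32  0.04 ]
```

Run:
```python
import cv2
a=cv2.imread("pics/top0.png")[130:330,170:430];cv2.imwrite("pics/topc.png",cv2.resize(a,(780,600),interpolation=cv2.INTER_CUBIC))
a=cv2.imread("pics/scene0.png")[180:360,190:430];cv2.imwrite("pics/scc.png",cv2.resize(a,(800,600),interpolation=cv2.INTER_CUBIC))
```

```text
(no output)
```

View pics/topc.png

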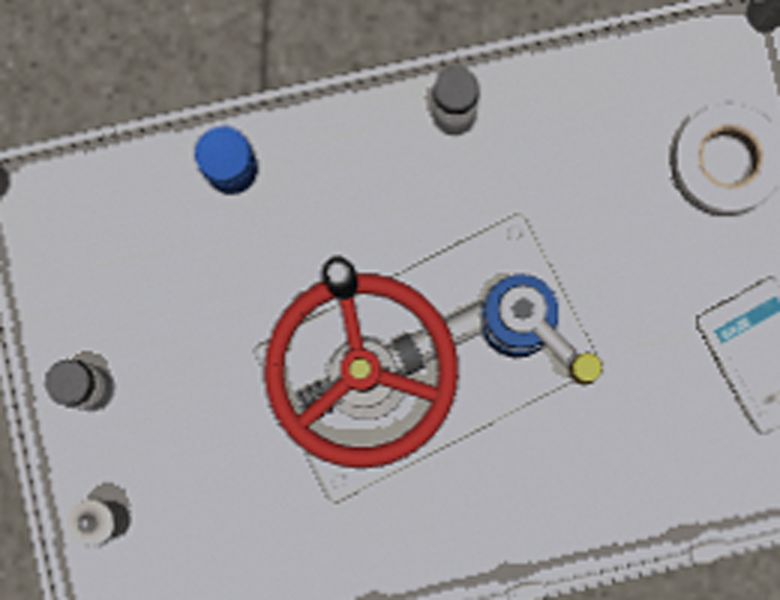

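View pics/scc.png

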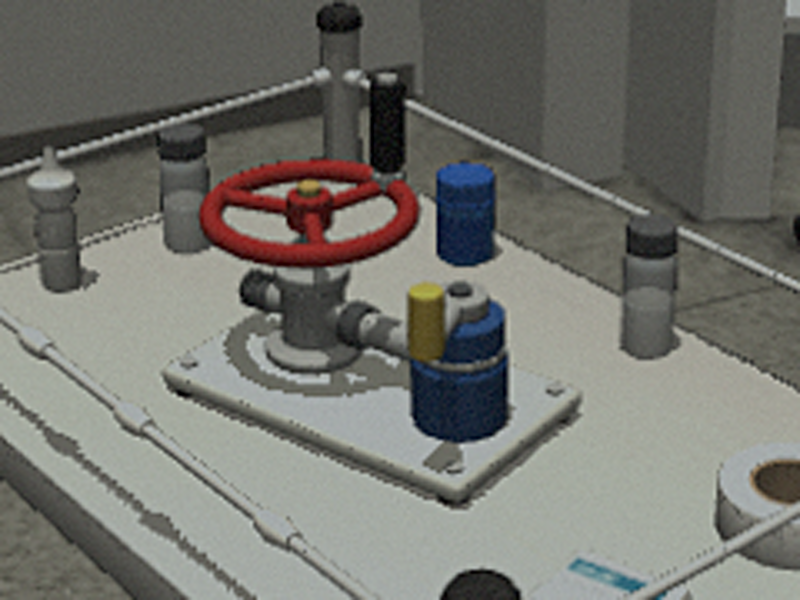

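The pictures show the wheel hub at top pixel (290,253), handle top (283,222), knob top (365,253), lever pivot (344,233). In the scene view the handle centre is at (306,217) and the knob at (318,276). The vials, jar and dropper stand behind and to the left.

Run:
```python
from h import *
from scipy.optimize import least_squares
t=r.camera("top");s=r.camera("scene")
T=lambda u,v:(170+u/3,130+v/3);S=lambda u,v:(190+u*.3,180+v*.3)
def unit(p):
    x,y,th,q,l=p;c,n=np.cos(th),np.sin(th);U=lambda a,b,z:np.array([x+c*a-n*b,y+n*a+c*b,z])
    A=U(5,40,0) if 0 else U(.005,.04,.096);L=U(-.005,-.06,.08)
    d=lambda a:np.array([np.cos(a),np.sin(a),0])
    H=A+.05*d(th+np.pi+q);K=L+.05*d(th+np.pi+.3+l)
    return A,L,H,K,U
z=lambda a,h:np.array([a[0],a[1],h])
def f(p):
    A,L,H,K,U=unit(p)
    e=[px(t,z(A,.105))-T(360,369),px(t,z(H,.154))-T(339,270),px(t,z(K,.114))-T(586,367),px(t,z(L,.09))-T(523,308),
       px(t,U(-.055,.095,.015))-T(333,501),px(t,U(.055,-.095,.015))-T(521,213),px(t,U(-.055,-.095,.015))-T(603,370),
       px(s,z(K,.097))-S(426,321),px(s,z(H,.13))-S(387,122),px(s,U(-.055,-.095,.015))-S(455,492),px(s,U(.055,-.095,.015))-S(580,395),px(s,U(-.055,.095,.015))-S(165,375)]
    return np.concatenate([a.ravel() for a in e])
o=least_squares(f,[.53,.1,.4,4,0],loss="soft_l1");print(o.x,np.round(f(o.x).reshape(-1,2),1).tolist())
for n,a in zip("ALHK",unit(o.x)):print(n,np.round(a,4))
# dir check
print(R.from_quat(r.read_state()["eef_rot"]).as_matrix().round(3))
for k,uv,h in(("jar",T(222,152),.053),("vial2",T(455,88),.074),("vial1",T(70,383),.074),("drop",T(92,522),.086)):print(k,atz(t,uv,h).round(3))
```

```text
[0.53536956 0.10628785 0.48505641 2.87631708 0.02795084] [[0.2, -0.3], [0.1, 0.5], [1.5, -0.0], [0.6, 0.2], [-1.0, 0.7], [1.2, -0.7], [0.2, -0.8], [-0.5, -0.9], [-0.1, 0.1], [-0.2, -1.5], [1.0, -2.0], [-2.4, -3.4]]
A [0.5211 0.144  0.096 ]
L [0.5589 0.0509 0.08  ]
H [0.5699 0.1549 0.096 ]
K [0.5246 0.0146 0.08  ]
[[-0.923  0.384  0.   ]
 [ 0.384  0.923  0.   ]
 [ 0.     0.    -1.   ]]
jar [0.654 0.235 0.053]
vial2 [0.692 0.094 0.074]
vial1 [0.51  0.317 0.074]
drop [0.429 0.298 0.086]
```

```bash
python3 -m pendant '[[0,0,-0.012,-0.0985],[0,0,-0.012,-0.0985],[0,0,-0.012,-0.0985],[0,0,-0.012,-0.0985]]' 0 20
python3 -m pendant '[[-0.012,-0.028,0,0],[-0.012,-0.028,0,0],[-0.012,-0.028,0,0],[-0.012,-0.028,0,0],[-0.012,-0.028,0,0],[-0.012,-0.028,0,0],[-0.012,-0.028,0,0],[-0.012,-0.028,0,0]]'
python3 -m pendant '[[-0.012,-0.028,0,0],[-0.012,-0.028,0,0],[-0.012,-0.028,0,0],[-0.012,-0.028,0,0],[-0.012,-0.028,0,0],[-0.012,-0.028,0,0],[-0.012,-0.028,0,0],[-0.012,-0.028,0,0]]'
python3 -m pendant '[[-0.012,-0.028,0,0],[-0.012,-0.028,0,0],[-0.012,-0.028,0,0],[-0.012,-0.028,0,0],[0,0,0,0],[0,0,0,0]]'
```

```text
time: 1.33
ee_pos: [0.2398, 0.5771, 0.2821]
eef_rot: [-0.003, 1.0, -0.0, -0.0]
ft_force: [0.3, -0.5, 0.2]
width: 0.0681
grip_force: 0.0
time: 2.0
ee_pos: [0.3362, 0.3518, 0.2817]
eef_rot: [-0.0, 1.0, 0.0, 0.0]
ft_force: [0.4, 0.6, -0.2]
width: 0.0151
grip_force: 0.0
time: 2.67
ee_pos: [0.4322, 0.1277, 0.2818]
eef_rot: [-0.0, 1.0, 0.0, 0.0]
ft_force: [0.2, 0.8, 0.6]
width: 0.0007
grip_force: 0.0
time: 3.17
ee_pos: [0.4802, 0.0158, 0.2816]
eef_rot: [0.002, 1.0, 0.0, 0.0]
ft_force: [-0.1, 0.9, -0.8]
width: 0.0004
grip_force: 0.0
```

```bash
python3 -m pendant '[[0,-0.004,0.025,0],[0,0,0.025,0],[0,0,0.025,0],[0,0,0.025,0],[0,0,0.025,0],[0,0,0.025,0],[0,0,0.025,0],[0,0,0,0]]'
python3 - <<'E'
from h import *
for n,sl in(("scene",np.s_[180:330,230:430]),):
    c=r.camera(n);cv2.imwrite(f"pics/{n}1.png",cv2.resize(c["img"][sl][:,:,::-1],(800,600)))
E
```

```text
time: 3.83
ee_pos: [0.4769, 0.0143, 0.1026]
eef_rot: [-0.001, 1.0, -0.001, -0.003]
ft_force: [-1.2, -0.7, -0.6]
width: 0.0006
grip_force: 0.0
```

View pics/scene1.png

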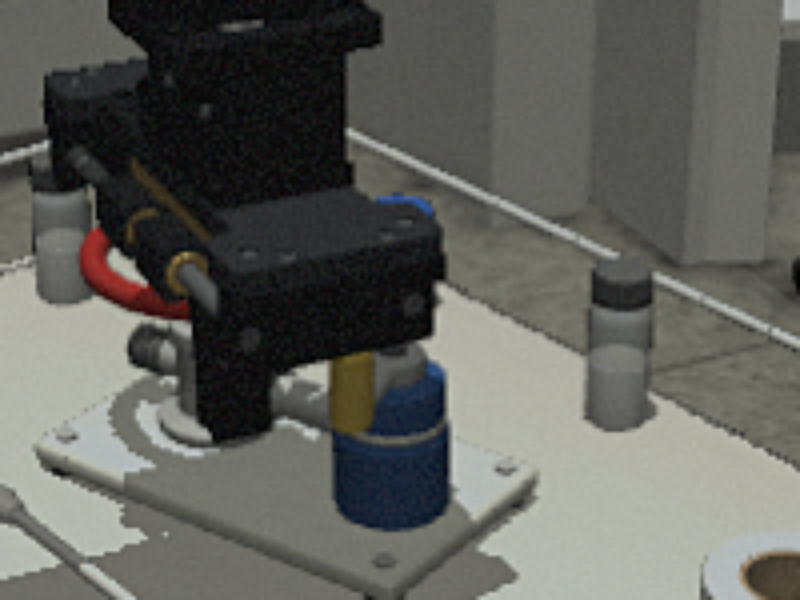

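```bash
python3 -m pendant '[[-0.009,0,0,0],[-0.009,0,0,0],[-0.009,0,0,0],[-0.006,-0.004,0,0],[-0.006,-0.004,0,0],[-0.007,-0.0025,0,0],[-0.007,-0.0025,0,0],[0,0,0,0]]'
python3 -m pendant '[[-0.0075,-0.0005,0,0],[-0.0075,-0.0005,0,0],[-0.007,0.002,0,0],[-0.005,0.002,0,0],[0,0,0,0],[0,0,0,0],[0,0,0,0]]'
```

```text
time: 4.55
ee_pos: [0.5341, -0.0008, 0.1066]
eef_rot: [0.0, 1.0, -0.0, 0.0]
ft_force: [-2.5, -0.7, 0.8]
width: 0.0003
grip_force: 1.0
time: 5.13
ee_pos: [0.5597, 0.0037, 0.1065]
eef_rot: [-0.0, 1.0, 0.0, -0.0]
ft_force: [-3.4, -1.6, -0.4]
width: 0.0004
grip_force: 1.6
```

Rising spring force; push on to the stop.

```bash
python3 -m pendant '[[-0.003,0,0,0],[0,0,0,0],[0,0,0,0]]'
python3 -m pendant '[[-0.003,0,0,0],[0,0,0,0],[0,0,0,0]]'
python3 -m pendant '[[-0.003,0,0,0],[0,0,0,0],[0,0,0,0]]'
python3 - <<'E'
from h import *
c=r.camera("scene");cv2.imwrite(f"pics/scene2.png",cv2.resize(c["img"][180:330,230:430][:,:,::-1],(800,600)))
E
```

```text
time: 5.38
ee_pos: [0.5626, 0.0042, 0.1064]
eef_rot: [-0.001, 1.0, 0.001, -0.0]
ft_force: [-3.4, 3.9, -0.4]
width: 0.0002
grip_force: 2.3
time: 5.63
ee_pos: [0.5633, 0.0042, 0.1061]
eef_rot: [-0.0, 1.0, 0.001, -0.003]
ft_force: [-16.2, 2.5, 7.8]
width: 0.0003
grip_force: 8.0
time: 5.88
ee_pos: [0.5638, 0.0045, 0.1054]
eef_rot: [-0.001, 1.0, 0.001, -0.006]
ft_force: [-26.6, 4.3, 13.2]
width: 0.0005
grip_force: 13.7
```

View pics/scene2.png

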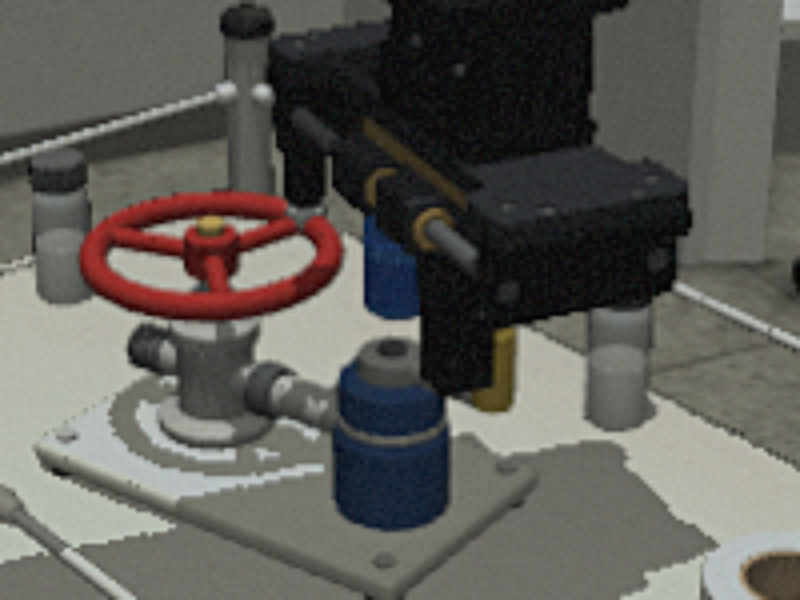

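```bash
python3 -m pendant '[[0.009,-0.002,0,0],[0.009,-0.002,0,0],[0.009,-0.002,0,0],[0.009,0.002,0,0],[0.009,0.004,0,0],[0.009,0.005,0,0],[0.013,0.005,0,0],[0.013,0,0,0]]'
python3 -m pendant '[[0.01,0,0,0],[0,0,-0.026,0],[0,0,-0.026,0],[0,0,-0.026,0],[0,0,-0.026,0],[0,0,0,0]]' 1
python3 - <<'E'
from h import *
s=r.read_state();print(s["ee_pos"])
c=r.camera("top");sc=r.camera("scene")
for n,cc in(("top",c),("scene",sc)):
  for t,z in(("lever_knob",.1),("handle",.13)):
    for o in r.outline_of(t,n)[:2]:
        v,u=np.nonzero(o["mask"]);print(n,t,round(o["score"],2),np.round(o["bbox"]),atz(cc,(u.mean(),v.mean()),z).round(3))
cv2.imwrite(f"pics/scene3.png",cv2.resize(sc["img"][180:330,230:430][:,:,::-1],(800,600)))
E
```

```text
time: 6.6
ee_pos: [0.4886, 0.0148, 0.1068]
eef_rot: [-0.001, 1.0, 0.0, 0.001]
ft_force: [-1.2, -0.0, 0.0]
width: 0.0005
grip_force: 0.0
time: 7.1
ee_pos: [0.4812, 0.0135, 0.2156]
eef_rot: [0.0, 1.0, 0.001, 0.004]
ft_force: [1.1, 0.5, 1.2]
width: 0.0328
grip_force: 0.0
[0.48115552 0.01350426 0.21558132]
top lever_knob 0.72 [347. 235.  25.  22.] [0.554 0.051 0.1  ]
top handle 0.59 [284. 224.  10.  13.] [0.568 0.157 0.13 ]
top handle 0.37 [308. 250. 100.  98.] [0.532 0.121 0.13 ]
scene lever_knob 0.76 [324. 275.  26.  23.] [0.531 0.011 0.1  ]
scene lever_knob 0.52 [386. 266.  14.  46.] [ 0.628 -0.009  0.1  ]
scene handle 0.76 [306. 221.  12.  30.] [0.569 0.148 0.13 ]
```

View pics/scene3.png

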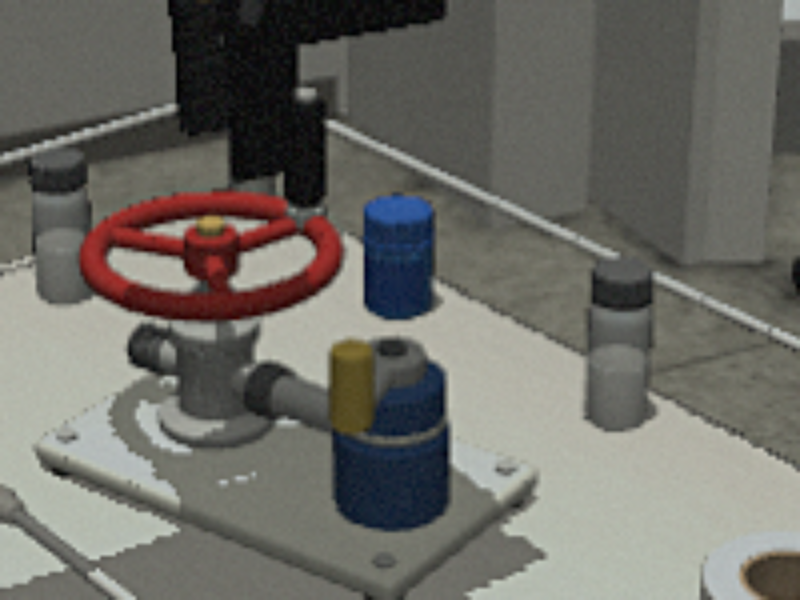

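```bash
python3 -m pendant '[[-0.0148,0.0235,0,0],[-0.0148,0.0235,0,0],[-0.0148,0.0235,0,0],[-0.0148,0.0235,0,0],[-0.0148,0.0235,0,0],[-0.0148,0.0235,0,0],[0,0,0,0],[0,0,0,0]]'
python3 -m pendant '[[0,0,0,0],[0,0,0,0],[0,0,0,0]]'
python3 - <<'E'
from h import *
c=r.camera("scene")
for o in r.outline_of("handle","scene")[:1]:print(o["score"],o["bbox"])
cv2.imwrite(f"pics/scene4.png",cv2.resize(c["img"][150:300,230:430][:,:,::-1],(800,600)))
E
```

```text
time: 8.07
ee_pos: [0.5674, 0.1555, 0.2089]
eef_rot: [-0.001, 1.0, -0.001, -0.001]
ft_force: [0.4, -0.4, 0.0]
width: 0.087
grip_force: 0.0
time: 8.32
ee_pos: [0.5675, 0.1531, 0.2106]
eef_rot: [0.001, 1.0, 0.0, -0.0]
ft_force: [-0.2, -0.8, -0.6]
width: 0.087
grip_force: 0.0
0.79 [305.7, 220.1, 13.0, 31.5]
```

View pics/scene4.png

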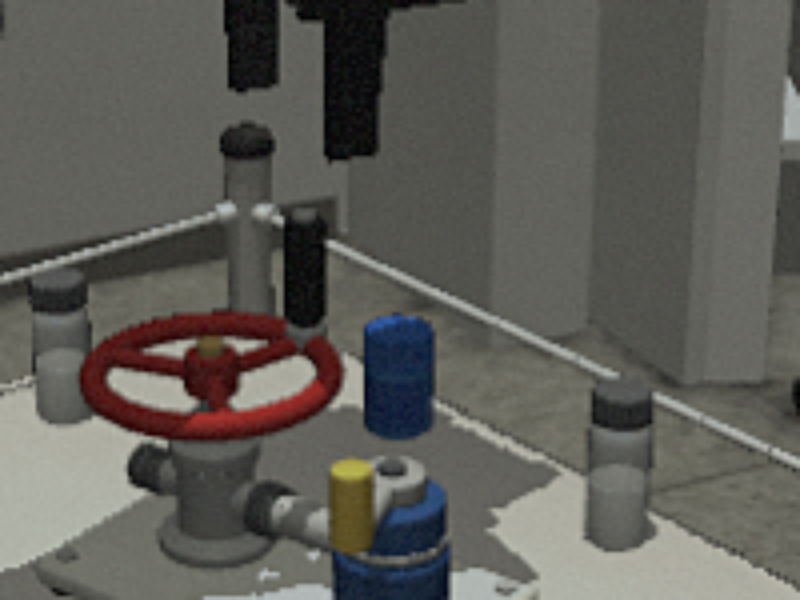

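Open fingertips at (250,85) and (352,155) straddle the handle at (305,265). Lower and close.

```bash
python3 -m pendant '[[-0.002,0.001,0.021,0],[0,0,0.021,0],[0,0,0.021,0],[0,0,0.021,0],[0,0,0,0],[0,0,0,0]]'
python3 -m pendant '[[0,0,0,0],[0,0,0,0],[0,0,0,0],[0,0,0,0],[0,0,0,0],[0,0,0,0],[0,0,0,0],[0,0,0,0]]' 0 30
python3 -m pendant '[[0,0,0,0],[0,0,0,0],[0,0,0,0],[0,0,0,0],[0,0,0,0],[0,0,0,0],[0,0,0,0],[0,0,0,0]]' 0 30
```

```text
time: 8.92
ee_pos: [0.5692, 0.1548, 0.1263]
eef_rot: [0.0, 1.0, -0.0, -0.001]
ft_force: [-0.5, -0.5, 0.4]
width: 0.0871
grip_force: 0.0
time: 9.58
ee_pos: [0.5697, 0.1553, 0.1266]
eef_rot: [-0.0, 1.0, 0.0, 0.0]
ft_force: [0.5, 0.2, 0.3]
width: 0.0417
grip_force: 0.0
time: 10.25
ee_pos: [0.5697, 0.1553, 0.1265]
eef_rot: [-0.0, 1.0, 0.0, 0.0]
ft_force: [-0.3, -0.3, -0.6]
width: 0.0184
grip_force: 30.0
```

Run:
```python
import numpy as np
a=np.linspace(.2226,-2.657,15);P=.05*np.c_[-np.cos(a),np.sin(a)]
print(np.diff(P,axis=0).round(4).tolist())
```

```text
[[-0.0012, -0.0102], [0.0009, -0.0102], [0.003, -0.0098], [0.0049, -0.009], [0.0066, -0.0078], [0.0081, -0.0063], [0.0092, -0.0045], [0.0099, -0.0025], [0.0103, -0.0005], [0.0101, 0.0016], [0.0096, 0.0037], [0.0086, 0.0056], [0.0073, 0.0072], [0.0057, 0.0085]]
```

```bash
python3 -m pendant '[[-0.0012,-0.0102,0,0],[0.0009,-0.0102,0,0],[0.003,-0.0098,0,0],[0.0049,-0.009,0,0]]'
python3 -m pendant '[[0.0066,-0.0078,0,0],[0.0081,-0.0063,0,0],[0.0092,-0.0045,0,0],[0.0099,-0.0025,0,0]]'
python3 -m pendant '[[0.0103,-0.0005,0,0],[0.0101,0.0016,0,0],[0.0096,0.0037,0,0],[0.0086,0.0056,0,0],[0,0,0,0],[0,0,0,0]]'
```

```text
time: 10.58
ee_pos: [0.5606, 0.1163, 0.1264]
eef_rot: [-0.0, 1.0, 0.001, -0.002]
ft_force: [-9.5, 9.4, 6.0]
width: 0.0183
grip_force: 30.0
time: 10.92
ee_pos: [0.5273, 0.0968, 0.1265]
eef_rot: [-0.001, 1.0, 0.002, -0.0]
ft_force: [-0.3, 15.1, -2.1]
width: 0.0182
grip_force: 30.0
time: 11.42
ee_pos: [0.4899, 0.1068, 0.1266]
eef_rot: [-0.001, 1.0, 0.001, 0.001]
ft_force: [5.0, 9.2, -6.9]
width: 0.018
grip_force: 30.0
```

Run:
```python
import numpy as np
from scipy.optimize import least_squares
P=np.array([[.5697,.1553],[.5606,.1163],[.5273,.0968],[.4899,.1068]])
o=least_squares(lambda c:np.hypot(*(P-c).T)-.05,[.521,.144]);print(o.x,o.fun)
d=P[-1]-o.x;print("alpha",np.arctan2(d[1],d[0]))
# commanded now
a=.2226-12*2.8796/14; print([.5697-.05*(np.cos(.2226)-np.cos(a)),.1553-.05*(np.sin(.2226)-np.sin(a))])
```

```text
[0.52054789 0.14630716] [-3.19987604e-05  4.59917369e-05 -3.45120166e-05  1.08881837e-06]
alpha -2.2305780958634167
[np.float64(0.4896953452713405), np.float64(0.10522110070001725)]
```

```bash
python3 -m pendant '[[0.0039,0.005,0,0],[0.0038,0.0042,0,0],[0.0026,0.004,0,0],[0,0,0,0],[0,0,0,0]]'
python3 -m pendant '[[0.0016,0.0023,0,0],[0,0,0,0],[0,0,0,0]]'
python3 -m pendant '[[0.0015,0.0023,0,0],[0,0,0,0],[0,0,0,0]]'
```

```text
time: 11.83
ee_pos: [0.4792, 0.1184, 0.1265]
eef_rot: [-0.0, 1.0, 0.0, -0.0]
ft_force: [1.4, 1.8, -1.9]
width: 0.0185
grip_force: 30.0
time: 12.08
ee_pos: [0.4778, 0.1206, 0.1265]
eef_rot: [0.0, 1.0, -0.0, -0.0]
ft_force: [0.9, 0.6, -3.2]
width: 0.0184
grip_force: 30.0
time: 12.33
ee_pos: [0.4765, 0.1228, 0.1265]
eef_rot: [0.0, 1.0, -0.0, 0.0]
ft_force: [3.4, -1.3, -4.0]
width: 0.0185
grip_force: 30.0
```

```bash
python3 -m pendant '[[0.001,0.002,0,0],[0,0,0,0],[0,0,0,0]]'
python3 -m pendant '[[0.001,0.002,0,0],[0,0,0,0],[0,0,0,0]]'
python3 -m pendant '[[0.001,0.002,0,0],[0,0,0,0],[0,0,0,0]]'
```

```text
time: 12.58
ee_pos: [0.4764, 0.123, 0.1266]
eef_rot: [0.001, 1.0, -0.001, 0.001]
ft_force: [8.7, -7.7, -5.4]
width: 0.0178
grip_force: 30.0
time: 12.83
ee_pos: [0.4762, 0.1231, 0.1266]
eef_rot: [0.002, 1.0, -0.002, 0.002]
ft_force: [12.7, -14.5, -6.6]
width: 0.0184
grip_force: 30.0
time: 13.08
ee_pos: [0.4761, 0.1233, 0.1266]
eef_rot: [0.003, 1.0, -0.003, 0.002]
ft_force: [16.7, -20.4, -7.8]
width: 0.0178
grip_force: 30.0
```

```bash
python3 - <<'E'
import numpy as np
a=-2.653+np.linspace(0,2*np.pi,25);P=.05*np.c_[-np.cos(a),np.sin(a)]
P=np.round(P,4);print(np.diff(P,axis=0).round(4).tolist())
E
python3 -m pendant '[[-0.003,-0.0059,0,0],[0,0,0,0],[0,0,0,0]]'
```

```text
[[-0.0075, -0.0106], [-0.0101, -0.0083], [-0.0119, -0.0054], [-0.0129, -0.0022], [-0.0129, 0.0013], [-0.0123, 0.0046], [-0.0106, 0.0075], [-0.0083, 0.0101], [-0.0054, 0.0119], [-0.0022, 0.0129], [0.0013, 0.0129], [0.0046, 0.0123], [0.0075, 0.0106], [0.0101, 0.0083], [0.0119, 0.0054], [0.0129, 0.0022], [0.0129, -0.0013], [0.0123, -0.0046], [0.0106, -0.0075], [0.0083, -0.0101], [0.0054, -0.0119], [0.0022, -0.0129], [-0.0013, -0.0129], [-0.0046, -0.0123]]
time: 13.33
ee_pos: [0.4764, 0.1228, 0.1265]
eef_rot: [0.0, 1.0, -0.0, 0.0]
ft_force: [4.0, -3.8, -3.3]
width: 0.0182
grip_force: 30.0
```

```bash
python3 -m pendant '[[-0.0075,-0.0106,0,0],[-0.0101,-0.0083,0,0],[-0.0119,-0.0054,0,0],[-0.0129,-0.0022,0,0],[-0.0129,0.0013,0,0],[-0.0123,0.0046,0,0],[-0.0106,0.0075,0,0],[-0.0083,0.0101,0,0]]'
python3 -m pendant '[[-0.0054,0.0119,0,0],[-0.0022,0.0129,0,0],[0.0013,0.0129,0,0],[0.0046,0.0123,0,0],[0.0075,0.0106,0,0],[0.0101,0.0083,0,0],[0.0119,0.0054,0,0],[0.0129,0.0022,0,0]]'
python3 -m pendant '[[0.0129,-0.0013,0,0],[0.0123,-0.0046,0,0],[0.0106,-0.0075,0,0],[0.0083,-0.0101,0,0],[0.0054,-0.0119,0,0],[0.0022,-0.0129,0,0],[-0.0013,-0.0129,0,0],[-0.0046,-0.0123,0,0]]'
python3 -m pendant '[[0,0,0,0],[0,0,0,0],[0,0,0,0]]'
```

```text
time: 14.0
ee_pos: [0.5628, 0.12, 0.1265]
eef_rot: [0.0, 1.0, -0.0, -0.001]
ft_force: [-3.5, -1.7, 3.2]
width: 0.0179
grip_force: 30.0
time: 14.67
ee_pos: [0.521, 0.1969, 0.1265]
eef_rot: [-0.0, 1.0, -0.001, 0.0]
ft_force: [2.6, -11.1, 1.7]
width: 0.0184
grip_force: 30.0
time: 15.33
ee_pos: [0.4752, 0.125, 0.1265]
eef_rot: [-0.001, 1.0, 0.001, 0.0]
ft_force: [4.6, 5.3, -3.8]
width: 0.0182
grip_force: 30.0
time: 15.58
ee_pos: [0.4756, 0.1245, 0.1265]
eef_rot: [-0.001, 1.0, 0.0, -0.0]
ft_force: [1.1, 1.4, -2.3]
width: 0.0181
grip_force: 30.0
```

```bash
python3 -m pendant '[[-0.0075,-0.0106,0,0],[-0.0101,-0.0083,0,0],[-0.0119,-0.0054,0,0],[-0.0129,-0.0022,0,0],[-0.0129,0.0013,0,0],[-0.0123,0.0046,0,0],[-0.0106,0.0075,0,0],[-0.0083,0.0101,0,0]]'
python3 -m pendant '[[-0.0054,0.0119,0,0],[-0.0022,0.0129,0,0],[0.0013,0.0129,0,0],[0.0046,0.0123,0,0],[0.0075,0.0106,0,0],[0.0101,0.0083,0,0],[0.0119,0.0054,0,0],[0.0129,0.0022,0,0]]'
python3 -m pendant '[[0.0129,-0.0013,0,0],[0.0123,-0.0046,0,0],[0.0106,-0.0075,0,0],[0.0083,-0.0101,0,0],[0.0054,-0.0119,0,0],[0.0022,-0.0129,0,0],[-0.0013,-0.0129,0,0],[-0.0046,-0.0123,0,0]]'
python3 -m pendant '[[0,0,0,0],[0,0,0,0],[0,0,0,0],[0,0,0,0]]'
```

```text
time: 16.25
ee_pos: [0.5628, 0.12, 0.1265]
eef_rot: [0.0, 1.0, -0.0, -0.001]
ft_force: [-3.4, -2.7, 4.9]
width: 0.0182
grip_force: 30.0
time: 16.92
ee_pos: [0.5213, 0.1969, 0.1265]
eef_rot: [-0.0, 1.0, -0.001, 0.0]
ft_force: [3.5, -11.8, 2.3]
width: 0.0179
grip_force: 30.0
time: 17.58
ee_pos: [0.475, 0.1256, 0.1265]
eef_rot: [-0.002, 1.0, 0.001, 0.0]
ft_force: [2.0, 6.0, -2.2]
width: 0.0179
grip_force: 30.0
time: 17.92
ee_pos: [0.4755, 0.1248, 0.1265]
eef_rot: [-0.001, 1.0, 0.0, -0.0]
ft_force: [-2.6, 2.3, 0.3]
width: 0.0183
grip_force: 30.0
```

```bash
python3 -m pendant '[[-0.001,-0.0019,0,0],[0,0,0,0],[0,0,0,0],[0,0,0,0]]'
python3 - <<'E'
from h import *
c=r.camera("top");print(r.read_state()["ee_pos"])
cv2.imwrite("pics/top5.png",cv2.resize(c["img"][130:330,170:430][:,:,::-1],(780,600)))
c=r.camera("scene");cv2.imwrite("pics/s5.png",cv2.resize(c["img"][150:330,190:430][:,:,::-1],(800,600)))
E
```

```text
time: 18.25
ee_pos: [0.4772, 0.1216, 0.1265]
eef_rot: [-0.0, 1.0, 0.0, -0.0]
ft_force: [-2.2, 2.6, -1.4]
width: 0.0182
grip_force: 30.0
[0.47720574 0.12152328 0.12648727]
```

View pics/s5.png

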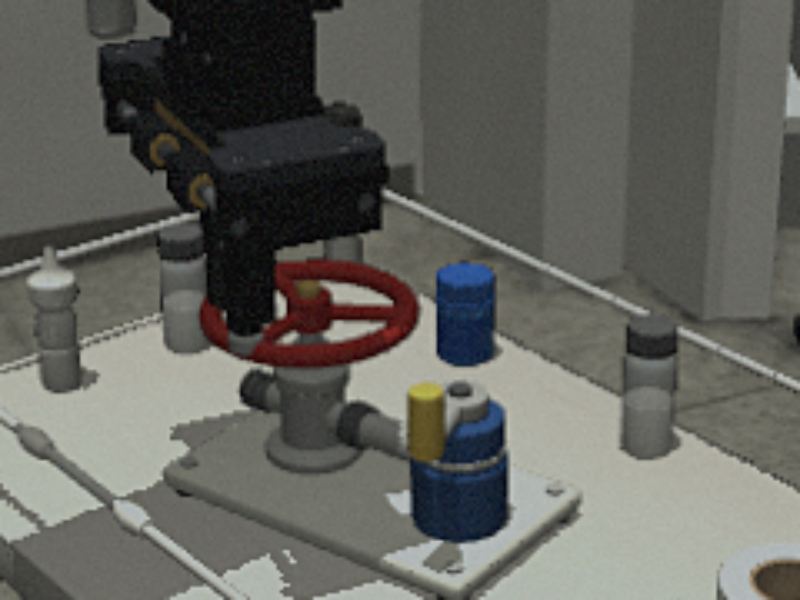

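```bash
python3 -m pendant '[[0.0006,0.0012,0,0],[0,0,0,0],[0,0,0,0],[0,0,0,0],[0,0,0,0]]'
python3 -m pendant '[[0,0,0,0],[0,0,0,0],[0,0,0,0],[0,0,0,0],[0,0,0,0]]'
```

```text
time: 18.77
ee_pos: [0.4767, 0.1224, 0.1265]
eef_rot: [-0.0, 1.0, -0.0, 0.0]
ft_force: [-0.8, 1.0, 0.1]
width: 0.0182
grip_force: 30.0
time: 19.18
ee_pos: [0.4767, 0.1225, 0.1265]
eef_rot: [-0.0, 1.0, 0.0, 0.0]
ft_force: [-0.9, 0.2, -1.3]
width: 0.0181
grip_force: 30.0
```

The handle is steady within about 0.01 rad of two full turns, and the lever is back at rest. The last picture shows the fingers still on the handle and the vials, jar and dropper in place.

```bash
python3 -c "from bench import r;print(r.close_job())"
```

```text
the job is handed in; nothing more can be done
None
```

The job is handed in: the lever was swung to its stop and sprang back, then the valve was closed on its stop and opened two full turns (within about 0.01 rad by the measured tool position); the gripper still holds the handle there and I touched none of the bystanders.

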